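Pack a test kit, leaving the look-alikes

TASK

Finish packing the test kit in the white tray: lay the loose test cassette flat in the empty nest, lay the disposable dropper flat in its cradle with its bulb at the end where the ribs are wide apart, and stand the bottle with the pointed nozzle in the larger round well and the small brown bottle in the smaller one, each right down on the floor of its well. Keep all bottles upright throughout. The pen, the small white eye-drop bottle and the large brown bottle are not part of the kit: leave them where they are.

Things in the scene. Friction and masses are not known exactly. Their poses are not given: they have to be found in the camera images.
- cassette: loose white test cassette, flat plate 37 x 62 mm, 6 mm thick (its solid edge 5 mm), lying on the bench; grasp it across its 37 mm width. Origin: centre of its underside; z up, x across its width, y along its length. Either way round will do in its nest
- dropper: disposable white dropper lying on the bench: 142 mm long, with a bulb 12 mm thick at one end and a thin stem (about 4 mm) to the other. Origin: centre of its underside; z up, y along its length from bulb to tip, x across: the bulb spans y = -69 to -19 mm, the stem y = -19 to +71 mm. Grasp it across the bulb
- nozzle_bottle: white plastic bottle with a coloured pointed nozzle: round body 42 mm in diameter, straight side up to about 70 mm, 110 mm high to the nozzle's tip. Origin: centre of its underside; z up. Grasp round the body
- brown_bottle: small brown bottle with a black screw cap: 34 mm in diameter, 66 mm high, straight side up to about 50 mm. Origin: centre of its underside; z up. Grasp round the body
- pen: look-alike, not part of the kit: fine pen, 10 x 143 mm, white barrel with a red cap end, no bulb, lying on the bench. Origin: centre of its underside; z up, y along it
- eyedrop_bottle: look-alike, not part of the kit: small white bottle, 25 mm in diameter, 56 mm high, without a pointed nozzle. Origin: centre of its underside; z up
- big_brown_bottle: look-alike, not part of the kit: large light-brown bottle with a black screw cap, 56 mm in diameter, 115 mm high. Origin: centre of its underside; z up
- bottle_insert: one of three grey inserts, 168 x 69 mm, side by side in any order in a fixed white tray (178 x 217 mm, rim 30 mm high). Origin: centre of its underside, 4 mm above the bench; x along its length, z up. Top at z = 22 mm with two round wells, chamfered 4 mm, floors at z = 4 mm: the larger 50 mm wide at x = +40 mm, the smaller 40 mm wide at x = -40 mm, both y = 0
- cassette_insert: grey insert fixed in the white tray. Origin: centre of its underside, 4 mm above the bench; x along its length, y across, z up. Deck at z = 16 mm with two nests of four corner ribs (5 mm high) that enclose 72 mm along x by 46 mm along y, open for fingers at the middle of each side. The nest at x = -41.5 mm holds an already packed cassette, fixed there; the one at x = +41.5 mm, y = 0 is empty
- dropper_insert: grey insert fixed in the white tray. Origin: centre of its underside, 4 mm above the bench; x along its length, y across, z up. Deck at z = 16 mm with a cradle along x, centred on y = 0: ribs (7 mm high) 20 mm apart at x = -75 to -57 mm for the bulb end, 10.5 mm apart at x = 18 to 72 mm for the stem, end stops 154 mm apart; deck open for fingers between. Dropper's origin belongs at x = 0, its tip towards +x
There are look-alikes about, which are no part of the job. Leave any green or orange look-alike of the nozzle_bottle alone. What is shaped like the brown_bottle but purple is not meant.

How it is judged (in metres and radians):
At the end, for the whole second after the job is handed in: Each of the four things is in its own place: within 8 mm sideways (dropper 10 mm lengthwise), down on its floor within 3.5 mm, bottles within 7 degrees of upright, cassette and dropper flat; all released and at rest; pen and both look-alike bottles within 30 mm of where they began (x of nozzle_bottle in the frame of bottle_insert between 0.032 and 0.048 m and y of nozzle_bottle in the frame of bottle_insert between -0.008 and 0.008 m and z of nozzle_bottle in the frame of bottle_insert between 0 and 0.0075 m and angle between each of nozzle_bottle, brown_bottle's own z axis and vertical below 0.12 rad and x of brown_bottle in the frame of bottle_insert between -0.048 and -0.032 m and y of brown_bottle in the frame of bottle_insert between -0.008 and 0.008 m and z of brown_bottle in the frame of bottle_insert between 0 and 0.0075 m and x of cassette in the frame of cassette_insert between 0.0335 and 0.0495 m and y of cassette in the frame of cassette_insert between -0.008 and 0.008 m and z of cassette in the frame of cassette_insert between 0.012 and 0.0185 m and angle between cassette's own z axis and vertical below 0.06 rad and angle between the y axis of cassette and the x axis of cassette_insert, either way round below 0.25 rad and x of dropper in the frame of dropper_insert between -0.01 and 0.01 m and y of dropper in the frame of dropper_insert between -0.008 and 0.008 m and z of dropper in the frame of dropper_insert between 0.012 and 0.0185 m and angle between dropper's own z axis and vertical below 0.03 rad and angle between the y axis of dropper and the x axis of dropper_insert, either way round below 0.15 rad and linear speed of each of nozzle_bottle, brown_bottle, cassette, dropper below 0.02 m/s and contact force between each of nozzle_bottle, brown_bottle, cassette, dropper and the fingers below 0.05 N and distance of each of pen, eyedrop_bottle, big_brown_bottle from where it was at the start of the episode below 0.03 m); the robot touches nothing.
It fails at once if the pen is moved by more than 30 mm (distance of pen from where it was at the start of the episode above 0.03 m).
It fails at once if the small white eye-drop bottle is moved by more than 30 mm (distance of eyedrop_bottle from where it was at the start of the episode above 0.03 m).
It fails at once if the large brown bottle is moved by more than 30 mm (distance of big_brown_bottle from where it was at the start of the episode above 0.03 m).
It fails at once if a bottle is tipped by more than 35 degrees (angle between any of nozzle_bottle, brown_bottle, eyedrop_bottle, big_brown_bottle's own z axis and vertical above 0.61 rad).
It also fails if it takes over 115 s, if anything falls off the work surface, if the arm or the gripper's body presses on something with over 40 N, if the wrist force passes 120 N, or if a joint passes its speed limit or range.

ROBOT

A 6-joint arm with a two-finger parallel gripper is mounted at the origin on a cart in front of the work surface, level with it; the furniture and walls round the work are solid. World frame = base frame: x ahead of the robot, y to its left, z up, the work surface at z = 0. Lengths are in mm, angles in rad, forces in N, time in s.
With the tool pointing down it reaches from about 275 to 750 mm from the base axis. Payload 10.2 kg.
Tool frame: the origin (TCP) lies midway between the tips of the shut fingers; the grasp point (between the pads) lies 19 mm behind it (ctrl.grasp_offset is the distance from the TCP to the grasp point, in mm); z points along the fingers, y is the line along which they close (so a half turn about z gives the same grasp; the last joint's range is limited). The gripper opens to 85 mm and grips with 20 to 120 N. Pads are 22 mm wide; open, the fingers measure 114 mm over their backs; the gripper's body (76 mm by 85 mm) begins 54 mm behind the grasp point. The pads swing forward as they close: fully open they stand 13 mm farther back than shut.
Start: joints at [-1.505, 0.313, 1.498, -0, 1.331, -0.223], TCP at [149.508, -503.268, 231.294] pointing down, gripper open.
Joint ranges: [-2.94, 2.94], [-0.97, 2.17], [0.19, 2.56], [-1.23, 4.37], [0.02, 3.11], [-2.88, 2.88]. Speed limits (rad/s): [2.39, 2.39, 3.01, 3.14, 3.14, 3.14].

INTERFACE

Orientations are given as a unit quaternion [w, x, y, z].
In Python, from rig import ctrl, viewer, models gives the robot as it stands. The module is installed in compiled form; this text tells all that it offers.
- The arm moves only by the shell command python3 -m pendant 'ROWS' [OPENING] [FORCE]. ROWS is text: rows parted by semicolons, each of 4 numbers parted by spaces: the shift along the tool's x, y, z in m, then the turn about the tool's z in rad. In form: x y z yaw; .... A call has 1 to 10 rows; each row shifts and turns the commanded pose from where the row before left it, along the tool's axes as they then stand; what a row does not reach is not made up. A row lasts 1/8 s, in which the tool goes at most 62.5 mm and 10.7 degrees, less where a joint would pass 70% of its speed; a pose out of reach is approached as far as the arm can. A call is refused whole if a number of a shift passes 0.0625 or a number of a turn 0.188, either way. A call with a gripper value outside its range is refused whole. OPENING is the opening, from 0 (shut) to 1 (fully open), set as the call begins (- or left out, the last holds). The fingers move at their own pace and stop on an object; FORCE is the grip in N (left out, the last holds). Time passes only in rows, so rows that do not move let the fingers close. It gives the time, the measured TCP pose, the force, the opening and the grip force at its end, in the units of the state.
- ctrl.sense(): the state, without advancing time (a new reading comes with each control period).
- viewer.capture(name): name is "side" or "top"; returns a dict with "color" (384x512x3 uint8, red, green, blue), "vertical_fov" (degrees; the focal length in pixels is half the picture's height over the tangent of half this angle, whatever the lens; pixels are square), "cx", "cy" (the principal point, pixels), "pose" (4x4, takes a point from camera to world coordinates). Camera axes: x right, y down, z forward; pixel columns grow to the right and rows downward; lengths in mm; the calibration is good to about 2 mm. A picture is of the moment at which its call begins. There is no depth.
- ctrl.finish_job(): hands the job in; it is judged then, once.
Trained networks look in the newest picture that a camera, given by its name, has taken for a name from the list of things; names that differ only in an ending like _2 or _b are one class to them, and where a whole thing is asked for, a point or a joint stands for the part that bears it (a point fixed in the world has none). Each returns a list of dicts, best first, with "p" (0 to 1); they miss things now and then, are a little off and sometimes report something else, mostly with a low value. They report only what shows in the picture. A call takes as long as a camera call. They do not tell look-alikes from the thing itself.
- models.boxes_of(camera, query): "at" ([x, y, z] in mm, in world coordinates, good to about 4 mm: the middle of the surface that is visible of it).
The state is a dict: "time_s": time; "joints": joint angles; "dq": joint speeds; "tau": joint torques, N m; "eef_pos": TCP position; "ee_rot": TCP orientation; "force": force on the tool from outside, world axes, zero at the start; "wrist_torque": the same for the moment, N m; "grip_width": opening from 0.0 (shut) to 1.0 (fully open); "grip_force": force on a finger pad.
Only numpy, scipy, OpenCV 4.12 (cv2) and the standard library are available. Lean on these libraries where they do the work, as an engineer would, in place of code of your own. Each camera call takes 0.05 s, during which the arm holds its last target. There are 200 camera calls.

## Working session

There is one attempt and no reset: what is moved stays moved. The work goes in short steps, Python scripts to look and compute and a shell command to move; the robot and the scene stay as the last step left them, time stands still between calls to the robot, and variables do not carry over. Pictures are saved under pics/ and viewed, at most 14 in all, crops included, and the job is handed in when it is done.

```bash
mkdir -p pics; python3 - <<'E'
from rig import ctrl, viewer, models
import cv2,numpy as np
s=ctrl.sense(); print(s['eef_pos'],s['ee_rot'],s['time_s'],s['grip_width'],ctrl.grasp_offset)
for n in("top","side"):
    r=viewer.capture(n); cv2.imwrite(f"pics/{n}0.png",cv2.resize(r["color"][:,:,::-1],(800,600),interpolation=cv2.INTER_CUBIC))
    print(n,r["vertical_fov"],r["cx"],r["cy"],np.round(r["pose"],3).tolist())
    for q in "cassette dropper nozzle_bottle brown_bottle pen eyedrop_bottle big_brown_bottle bottle_insert cassette_insert dropper_insert".split():
        print(q,[(np.round(d["at"]).astype(int).tolist(),round(d["p"],2)) for d in models.boxes_of(n,q)])
E
```

```text
[ 149.47759677 -502.98596486  230.7022626 ] [-6.95061869e-04  9.89594902e-01  1.43879962e-01  5.04495741e-05] 0.0 1.0005709863178236 18.700000000000003
top 43.86645961066322 254.85501546563174 192.81980857626445 [[-0.005, -0.997, 0.075, 359.822], [-1.0, 0.005, 0.001, 55.018], [-0.002, -0.075, -0.997, 1577.275], [0.0, 0.0, 0.0, 1.0]]
cassette [([606, 68, 6], 0.5), ([499, -236, 19], 0.27)]
dropper [([435, 80, 7], 0.43)]
nozzle_bottle [([326, 247, 70], 0.6), ([409, 184, 72], 0.58), ([324, 175, 70], 0.57)]
brown_bottle [([481, 402, 55], 0.62), ([347, 381, 58], 0.5)]
pen [([460, 330, 7], 0.66)]
eyedrop_bottle [([508, 207, 45], 0.5)]
big_brown_bottle [([618, 190, 96], 0.87)]
bottle_insert [([505, -165, 28], 0.56)]
cassette_insert [([510, -101, 17], 0.75)]
dropper_insert [([498, -234, 20], 0.73), ([619, 191, 98], 0.68), ([506, -166, 27], 0.32)]
side 53.64574434556798 248.9599042731408 187.87935808085095 [[-0.912, -0.274, 0.304, 169.175], [-0.409, 0.571, -0.712, 750.606], [0.022, -0.773, -0.634, 641.245], [0.0, 0.0, 0.0, 1.0]]
cassette [([610, 69, 7], 0.74)]
dropper [([436, 82, 11], 0.44)]
nozzle_bottle [([410, 205, 54], 0.97), ([315, 189, 64], 0.8), ([324, 263, 57], 0.77), ([505, -99, 18], 0.44)]
brown_bottle [([472, 422, 48], 0.94), ([347, 398, 46], 0.69)]
pen [([446, 331, 9], 0.52)]
eyedrop_bottle [([510, 213, 38], 0.54)]
big_brown_bottle [([613, 212, 73], 0.64)]
bottle_insert [([500, -170, 26], 0.97)]
cassette_insert [([507, -102, 22], 0.79)]
dropper_insert [([495, -241, 20], 0.97)]
```

View pics/top0.png

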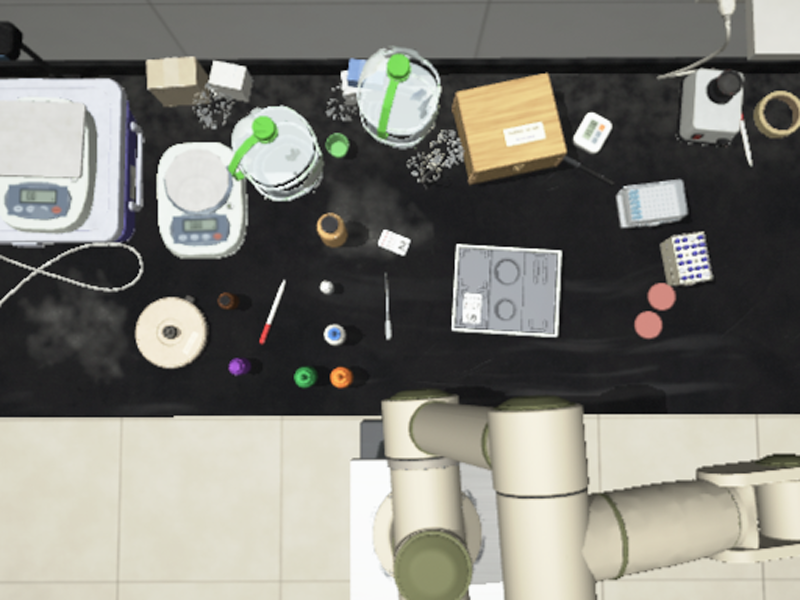

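View pics/side0.png

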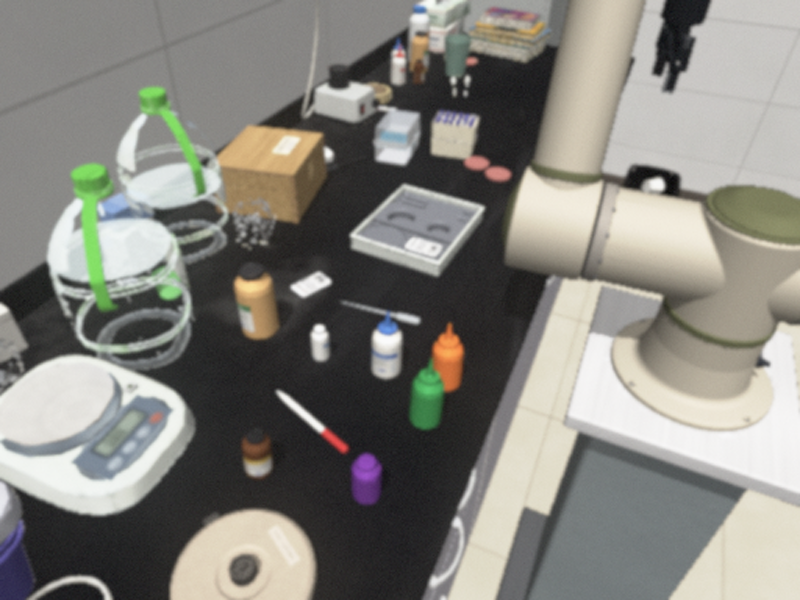

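The top view shows the tray at px (452–562, 244–338). From left to right it holds the cassette insert (packed cassette at the near end), the bottle insert (larger well at (507,271)) and the dropper insert. The loose items are: cassette (394,242), dropper (388,305) with its bulb at the near end, nozzle bottle (335,334), and brown bottle (227,300). Next I'll rectify close crops.

```bash
cat > h.py <<'E'
import numpy as np,cv2
from rig import ctrl,viewer,models
def cam(n):
    r=viewer.capture(n); h,w=r["color"].shape[:2]; f=h/2/np.tan(np.radians(r["vertical_fov"])/2)
    K=np.array([[f,0,r["cx"]],[0,f,r["cy"]],[0,0,1]]); return r["color"],K,np.array(r["pose"])
def plane(img,K,T,z,x0,x1,y0,y1,s):
    """rectified view at height z: rows = x decreasing, cols = y decreasing, s px/mm"""
    R=T[:3,:3].T; t=-R@T[:3,3]
    H=K@np.column_stack([R[:,0],R[:,1],R[:,2]*z+t])           # world(x,y,1)->pix
    A=np.array([[0,-1/s,x1],[-1/s,0,y1],[0,0,1]])               # out->world
    return cv2.warpPerspective(img,H@A,(int((y1-y0)*s),int((x1-x0)*s)),flags=cv2.INTER_CUBIC|cv2.WARP_INVERSE_MAP)
E
python3 - <<'E'
from h import *
im,K,T=cam("top")
a=plane(im,K,T,20,400,610,-290,-60,2.6)     # tray at deck height
b=plane(im,K,T,5,360,640,40,110,2.1); b2=plane(im,K,T,5,360,640,40,110,2.1)
out=np.zeros((590,780,3),np.uint8); out[:a.shape[0],:a.shape[1]]=a; out[:b.shape[0],610:610+b.shape[1]]=b
cv2.imwrite("pics/c1.png",out[:,:,::-1])
def blobs(g,x1,y1,s,mn):
    cs,_=cv2.findContours(g.astype(np.uint8),cv2.RETR_EXTERNAL,2)
    for c in cs:
        if cv2.contourArea(c)>mn:
            (u,v),wh,an=cv2.minAreaRect(c); bp=cv2.boxPoints(((u,v),wh,an)); print("ctr",round(x1-v/s,1),round(y1-u/s,1),"size",np.round(np.array(wh)/s,1),"corners xy",[(round(x1-q[1]/s),round(y1-q[0]/s)) for q in bp])
print("tray rim z30"); t=plane(im,K,T,30,380,630,-310,-40,3); blobs(t.min(2)>95,630,-40,3,3000)
print("cass/drop z4"); t=plane(im,K,T,4,340,660,30,120,4); blobs(t.min(2)>80,660,120,4,1500)
print("pen"); t=plane(im,K,T,5,380,540,290,370,4); blobs(t.max(2)>90,540,370,4,500)
E
```

```text
tray rim z30
ctr 499.3 -167.6 size [224.9 186. ] corners xy [(414, -49), (599, -62), (585, -286), (399, -274)]
cass/drop z4
ctr 461.5 81.4 size [127.6  14.5] corners xy [(525, 91), (526, 76), (398, 72), (398, 87)]
ctr 608.5 112.6 size [11.  14.8] corners xy [(614, 120), (614, 105), (603, 105), (603, 120)]
ctr 606.0 67.8 size [69.7 44.4] corners xy [(598, 108), (639, 92), (614, 27), (573, 43)]
pen
ctr 459.0 324.3 size [ 13.4 145.6] corners xy [(393, 355), (530, 306), (525, 293), (388, 343)]
```

View pics/c1.png

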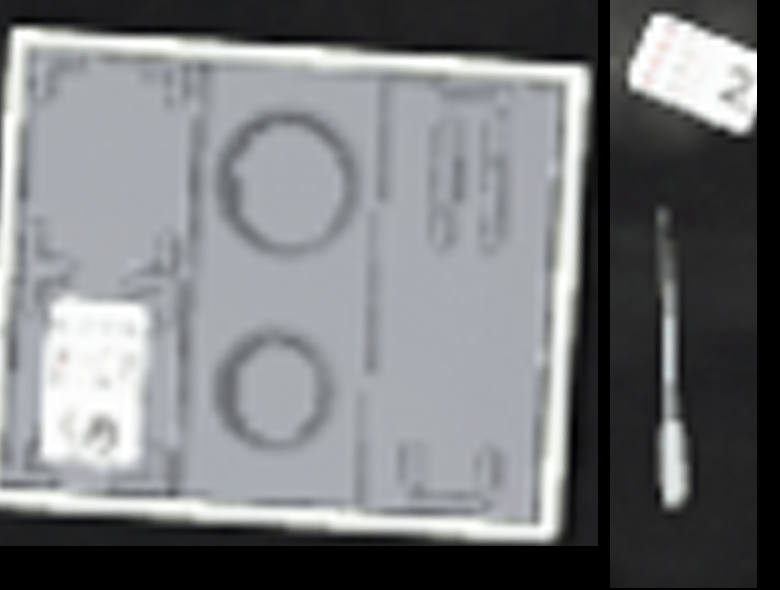

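The crop confirms the dropper's wide ribs are at the near end, so all inserts have +x pointing away from the robot. The dropper bulb is at its near end. Next: bottle centres, and a small planner that prints rows.

```bash
cat > plan.py <<'E'
import sys,numpy as np
from rig import ctrl
X,Y,Z,P=map(float,sys.argv[1:5]); s=ctrl.sense(); p=np.array(s["eef_pos"]); w,a,b,c=s["ee_rot"]
psi=2*np.arctan2(b,a) ; d=np.array([X,Y,Z])-p; e=(psi-P+np.pi)%(2*np.pi)-np.pi
n=int(sys.argv[5]) if len(sys.argv)>5 else max(1,int(np.ceil(max(np.linalg.norm(d)/50,abs(e)/.18))))
print("psi",round((psi+np.pi)%(2*np.pi)-np.pi,3),"pos",np.round(p,1),"n",n,"| single:",end=" ")
f=lambda ps:(np.array([d[0]*np.cos(ps)+d[1]*np.sin(ps),d[0]*np.sin(ps)-d[1]*np.cos(ps),-d[2]])/n/1000)
print("; ".join("%.4f %.4f %.4f %.3f"%(*f(psi-i*e/n),e/n) for i in range(n)))
E
python3 - <<'E'
from h import *
im,K,T=cam("top")
def rep(name,z,x,y,fn,r=45,s=4):
    t=plane(im,K,T,z,x-r,x+r,y-r,y+r,s).astype(int); m=fn(t[...,0],t[...,1],t[...,2]).astype(np.uint8)
    k,l,st,c=cv2.connectedComponentsWithStats(m)
    for i in range(1,k):
        if st[i,4]>60: print(name,z,"ctr",np.round([x+r-c[i][1]/s,y+r-c[i][0]/s],1),"wh mm",st[i,2:4]/s,st[i,4])
rep("blue",90,409,184,lambda r,g,b:(b-r>40))
rep("white",75,409,184,lambda r,g,b:(r+g+b>330))
rep("brown",60,478,402,lambda r,g,b:(r-b>15)); rep("browncap",64,478,402,lambda r,g,b:(r+g+b>90))
E
python3 plan.py 426 81.5 120 0.035
```

```text
blue 90 ctr [408.2 186.9] wh mm [26. 26.] 8521
white 75 ctr [407.3 188. ] wh mm [43.5  42.75] 22199
brown 60 ctr [477.2 405.4] wh mm [45.  36.5] 16060
browncap 64 ctr [478.7 405.2] wh mm [90. 90.] 107609
psi 0.289 pos [ 149.5 -503.3  231.3] n 14 | single: 0.0308 -0.0344 0.0080 0.018; 0.0302 -0.0350 0.0080 0.018; 0.0296 -0.0355 0.0080 0.018; 0.0289 -0.0360 0.0080 0.018; 0.0283 -0.0366 0.0080 0.018; 0.0276 -0.0371 0.0080 0.018; 0.0269 -0.0376 0.0080 0.018; 0.0262 -0.0380 0.0080 0.018; 0.0255 -0.0385 0.0080 0.018; 0.0248 -0.0390 0.0080 0.018; 0.0241 -0.0394 0.0080 0.018; 0.0234 -0.0398 0.0080 0.018; 0.0227 -0.0403 0.0080 0.018; 0.0219 -0.0407 0.0080 0.018
```

```bash
python3 -m pendant '0.0308 -0.0344 0.0 0.018; 0.0302 -0.0350 0.0 0.018; 0.0296 -0.0355 0.0 0.018; 0.0289 -0.0360 0.0 0.018; 0.0283 -0.0366 0.0 0.018; 0.0276 -0.0371 0.0 0.018; 0.0269 -0.0376 0.0 0.018; 0.0262 -0.0380 0.0 0.018; 0.0255 -0.0385 0.008 0.018; 0.0248 -0.0390 0.008 0.018' 0.35 40
python3 -m pendant '0.0241 -0.0394 0.02 0.018; 0.0234 -0.0398 0.02 0.018; 0.0227 -0.0403 0.0250 0.018; 0.0219 -0.0407 0.0250 0.018; 0 0 0 0; 0 0 0 0'
python3 plan.py 426.5 81.5 20 0.035
```

```text
time_s: 2.45
eef_pos: [347.2, -84.0, 215.4]
ee_rot: [0.0, 0.999, 0.054, 0.0]
force: [1.4, -0.3, 0.2]
grip_width: 0.353
grip_force: 0.0
time_s: 3.2
eef_pos: [425.4, 81.5, 125.6]
ee_rot: [0.0, 1.0, 0.019, 0.0]
force: [0.8, 0.4, 0.1]
grip_width: 0.348
grip_force: 0.0
psi 0.037 pos [425.4  81.5 125.6] n 3 | single: 0.0004 0.0000 0.0352 0.001; 0.0004 0.0000 0.0352 0.001; 0.0004 0.0000 0.0352 0.001
```

```bash
python3 -m pendant '0.0005 0 0.035 0; 0.0005 0 0.035 0; 0 0 0.035 0; 0 0 0.015 0; 0 0 0.0035 0; 0 0 0 0'
python3 - <<'E'
from h import *
im,K,T=cam("side"); R=T[:3,:3].T; p=K@(R@(np.array([426,81,10])-T[:3,3])); u,v=(p[:2]/p[2]).astype(int); print(u,v)
cv2.imwrite("pics/s1.png",cv2.resize(im[v-50:v+50,u-65:u+65,::-1],None,fx=5,fy=5,interpolation=2))
E
```

```text
time_s: 3.95
eef_pos: [426.9, 81.3, 2.6]
ee_rot: [0.0, 1.0, 0.018, 0.001]
force: [-0.3, 0.4, -0.0]
grip_width: 0.353
grip_force: 0.0
259 201
```

View pics/s1.png

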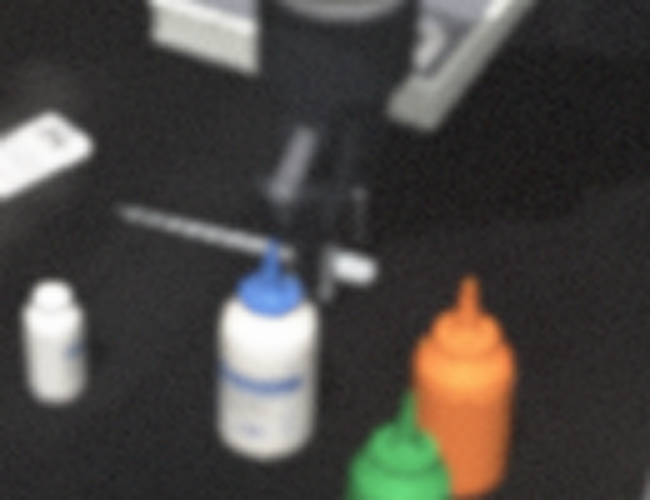

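The fingers straddle the bulb, with the near finger at px (330,270). Now I'll close and lift.

```bash
python3 -m pendant '0 0 0.0025 0; 0 0 0 0; 0 0 0 0; 0 0 0 0; 0 0 0 0' 0 30
python3 -m pendant '0 0 -0.01 0; 0 0 -0.02 0;0 0 -0.02 0; 0 0 -0.02 0;0 0 -0.02 0; 0 0 0 0'
python3 plan.py 451 -234 130 -0.066
```

```text
time_s: 4.62
eef_pos: [427.4, 81.7, 0.4]
ee_rot: [0.0, 1.0, 0.019, 0.001]
force: [-0.8, -1.8, 9.9]
grip_width: 0.118
grip_force: 39.1
time_s: 5.38
eef_pos: [427.1, 81.9, 90.6]
ee_rot: [0.0, 1.0, 0.018, 0.002]
force: [0.1, 0.3, -1.5]
grip_width: 0.119
grip_force: 31.8
psi 0.037 pos [427.1  81.9  90.6] n 7 | single: 0.0017 0.0452 -0.0056 0.015; 0.0024 0.0452 -0.0056 0.015; 0.0031 0.0451 -0.0056 0.015; 0.0037 0.0451 -0.0056 0.015; 0.0044 0.0450 -0.0056 0.015; 0.0051 0.0450 -0.0056 0.015; 0.0057 0.0449 -0.0056 0.015
```

```bash
python3 -m pendant '0.0017 0.0452 -0.0056 0.015; 0.0024 0.0452 -0.0056 0.015; 0.0031 0.0451 -0.0056 0.015; 0.0037 0.0451 0 0.015; 0.0044 0.0450 0 0.015; 0.0051 0.0450 0 0.015; 0.0057 0.0449 0 0.015; 0 0 0 0; 0 0 0 0'
python3 - <<'E'
from h import *
print(ctrl.sense()["eef_pos"],ctrl.sense()["grip_width"])
im,K,T=cam("side"); R=T[:3,:3].T; p=K@(R@(np.array([494,-220,60])-T[:3,3])); u,v=(p[:2]/p[2]).astype(int); print(u,v)
a=cv2.resize(im[v-50:v+50,u-65:u+65,::-1],(600,460),interpolation=2)
im,K,T=cam("top"); b=cv2.resize(im[130:235,270:380,::-1],None,fx=4,fy=4)[:460]
cv2.imwrite("pics/s2.png",cv2.resize(np.hstack([a[:420],b[:420]]),(800,330)))
E
```

```text
time_s: 6.5
eef_pos: [449.5, -233.2, 105.4]
ee_rot: [-0.001, 0.999, -0.034, -0.001]
force: [0.2, 0.2, 0.5]
grip_width: 0.116
grip_force: 31.8
[ 449.52914892 -233.21081579  105.35718937] 0.1157584917110825
277 124
```

View pics/s2.png

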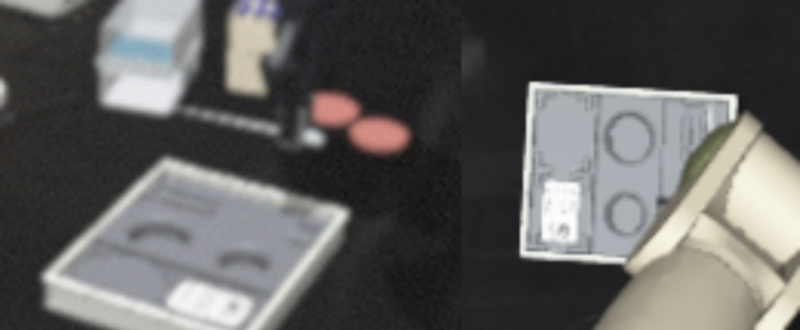

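```bash
python3 - <<'E'
from h import *
im,K,T=cam("side"); R=T[:3,:3].T
e=np.array([.9978,-.066,0]); g=np.array([449.5,-233.2,105+6])
for s,dz in((-25,0),(0,0),(115,0),(115,-4),(115,-10),(115,10)):
    p=K@(R@(g+e*s+[0,0,dz]-T[:3,3])); u,v=p[:2]/p[2]; print(s,dz,"crop px",(u-212)*600/130*800/1040,(v-74)*4.6*330/420)
t=im[100:125,225:320].astype(int).min(2); cv2.imwrite("pics/s3.png",cv2.resize(im[90:130,225:310,::-1],None,fx=8,fy=8,interpolation=2))
E
```

```text
-25 0 crop px 321.0836735772096 138.7148629404748
0 0 crop px 293.045052742531 131.31140200270173
115 0 crop px 169.5062188550761 98.69157607129914
115 -4 crop px 169.32167708014052 103.02056612592511
115 -10 crop px 169.0463661184159 109.47882423930874
115 10 crop px 169.97111569553365 87.78600306772694
```

View pics/s3.png

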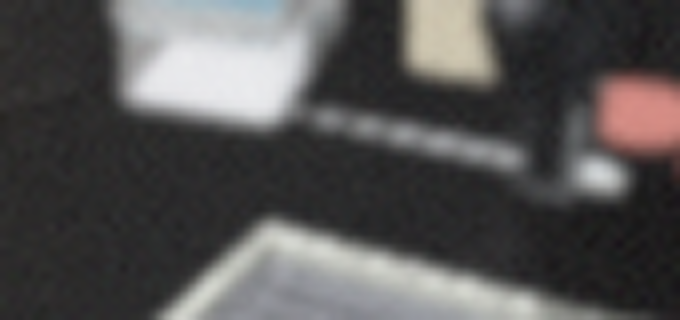

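The dropper hangs nearly level, running from px (315,112) to (610,178), with its ends where predicted. Lowering it into the cradle.

```bash
python3 plan.py 451.3 -233.9 36 -0.066 3
```

```text
psi -0.067 pos [ 449.9 -232.9  105.9] n 3 | single: 0.0005 0.0003 0.0233 -0.000; 0.0005 0.0003 0.0233 -0.000; 0.0005 0.0003 0.0233 -0.000
```

```bash
python3 -m pendant '0.0005 0.0003 0.0233 0; 0.0005 0.0003 0.0233 0; 0.0005 0.0003 0.0233 0; 0 0 0.006 0; 0 0 0.005 0; 0 0 0 0'
python3 -m pendant '0 0 0.0025 0; 0 0 0 0'
```

```text
time_s: 7.4
eef_pos: [451.6, -234.9, 25.6]
ee_rot: [0.0, 0.999, -0.034, 0.0]
force: [0.0, -0.1, -0.3]
grip_width: 0.121
grip_force: 31.8
time_s: 7.65
eef_pos: [451.4, -235.0, 22.9]
ee_rot: [0.0, 0.999, -0.034, 0.0]
force: [0.1, -0.5, 0.8]
grip_width: 0.119
grip_force: 31.8
```

```bash
python3 -m pendant '0 -0.0008 0.0015 0; 0 0 0 0'
python3 -m pendant '0 0 0 0; 0 0 0 0; 0 0 0 0' 0.26
python3 -m pendant '0 0 -0.02 0; 0 0 -0.03 0; 0 0 -0.05 0; 0 0 -0.05 0; 0 0 0 0'
python3 - <<'E'
from h import *
im,K,T=cam("side"); R=T[:3,:3].T; p=K@(R@(np.array([494,-200,20])-T[:3,3])); u,v=(p[:2]/p[2]).astype(int)
cv2.imwrite("pics/s4.png",cv2.resize(im[v-35:v+40,u-45:u+50,::-1],None,fx=7,fy=7,interpolation=2))
E
python3 plan.py 606 67.8 100 1.20
```

```text
time_s: 7.9
eef_pos: [451.4, -234.1, 21.2]
ee_rot: [-0.0, 0.999, -0.034, -0.0]
force: [-1.2, 0.7, 0.9]
grip_width: 0.116
grip_force: 31.8
time_s: 8.28
eef_pos: [451.5, -234.2, 21.2]
ee_rot: [0.0, 0.999, -0.034, 0.0]
force: [0.2, -0.3, 0.8]
grip_width: 0.257
grip_force: 0.2
time_s: 8.9
eef_pos: [452.6, -235.1, 174.6]
ee_rot: [0.002, 0.999, -0.034, 0.003]
force: [0.5, -0.9, -0.1]
grip_width: 0.26
grip_force: 0.0
psi -0.068 pos [ 451.8 -234.4  172.2] n 8 | single: 0.0167 -0.0390 0.0090 -0.159; 0.0226 -0.0359 0.0090 -0.159; 0.0280 -0.0319 0.0090 -0.159; 0.0327 -0.0270 0.0090 -0.159; 0.0365 -0.0216 0.0090 -0.159; 0.0395 -0.0155 0.0090 -0.159; 0.0414 -0.0091 0.0090 -0.159; 0.0423 -0.0024 0.0090 -0.159
```

View pics/s4.png

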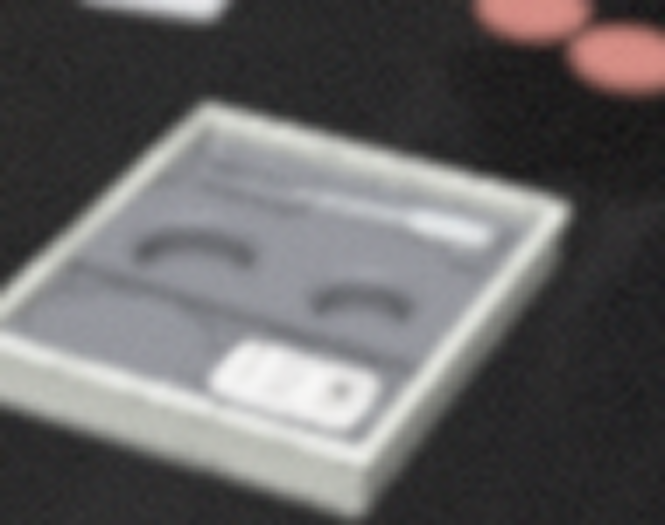

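The dropper lies in its cradle, with the bulb at (450,228) at the wide-rib end. On to the cassette.

```bash
python3 -m pendant '0.0167 -0.0390 0.0 -0.159; 0.0226 -0.0359 0.0 -0.159; 0.0280 -0.0319 0.0 -0.159; 0.0327 -0.0270 0.0090 -0.159; 0.0365 -0.0216 0.0090 -0.159; 0.0395 -0.0155 0.0090 -0.159; 0.0414 -0.0091 0.0090 -0.159; 0.0423 -0.0024 0.0090 -0.159; 0 0 0 0; 0 0 0 0' 0.62 30
python3 plan.py 606 67.8 15 1.20 
```

```text
time_s: 10.2
eef_pos: [604.6, 67.9, 125.0]
ee_rot: [-0.001, 0.825, 0.566, -0.001]
force: [-0.2, -0.1, 0.2]
grip_width: 0.622
grip_force: 0.0
psi 1.203 pos [604.6  67.9 125. ] n 3 | single: 0.0001 0.0005 0.0367 0.001; 0.0001 0.0005 0.0367 0.001; 0.0001 0.0005 0.0367 0.001
```

```bash
python3 -m pendant '0.0002 0.0005 0.0367 0; 0 0.0005 0.0367 0; 0 0.0005 0.0367 0; 0 0 0.011 0; 0 0 0.005 0; 0 0 0 0; 0 0 0 0' 0.5
python3 -m pendant '0 0 0.0010 0; 0 0 0 0'
python3 -m pendant '0 0 0.001 0; 0 0 0 0'

```

```text
time_s: 11.08
eef_pos: [607.3, 67.9, 1.2]
ee_rot: [0.001, 0.824, 0.566, 0.001]
force: [-0.5, -0.1, -0.1]
grip_width: 0.504
grip_force: 0.0
time_s: 11.32
eef_pos: [606.8, 67.9, -0.7]
ee_rot: [0.0, 0.824, 0.566, 0.0]
force: [0.9, -0.1, 0.4]
grip_width: 0.502
grip_force: 0.0
time_s: 11.58
eef_pos: [606.8, 68.0, -1.8]
ee_rot: [0.0, 0.824, 0.566, 0.0]
force: [-0.0, 0.3, 3.0]
grip_width: 0.503
grip_force: 0.8
```

```bash
python3 -m pendant '0 0 -0.0015 0; 0 0 0 0; 0 0 0 0; 0 0 0 0' 0 40
python3 -m pendant '0 0 -0.01 0; 0 0 -0.02 0;0 0 -0.03 0; 0 0 -0.03 0; 0 0 0 0; 0 0 0 0'
python3 - <<'E'
from h import *
im,K,T=cam("side"); R=T[:3,:3].T; p=K@(R@(np.array([606,68,90])-T[:3,3])); u,v=(p[:2]/p[2]).astype(int); print(u,v)
cv2.imwrite("pics/s5.png",cv2.resize(im[max(v-45,0):v+45,u-55:u+55,::-1],None,fx=6,fy=6,interpolation=2))
E
```

```text
time_s: 12.08
eef_pos: [606.6, 67.9, -0.6]
ee_rot: [-0.0, 0.824, 0.566, -0.0]
force: [0.3, 0.3, -1.0]
grip_width: 0.415
grip_force: 40.0
time_s: 12.82
eef_pos: [606.4, 67.9, 89.6]
ee_rot: [-0.0, 0.824, 0.566, -0.0]
force: [-1.4, -0.2, 0.1]
grip_width: 0.413
grip_force: 40.0
197 155
```

View pics/s5.png

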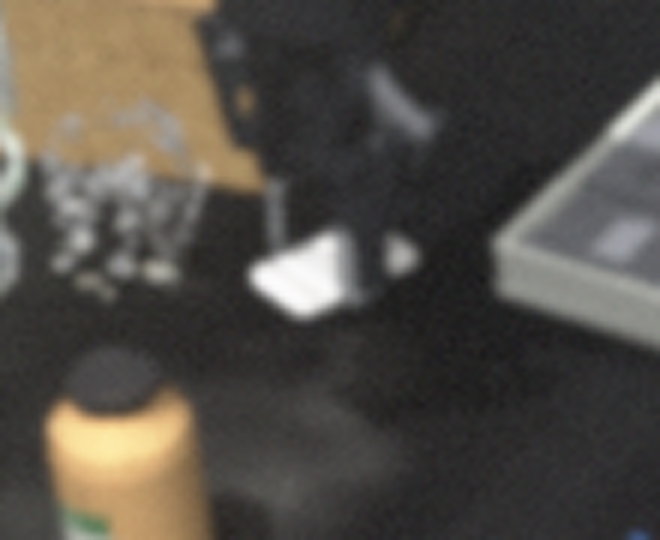

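The cassette is gripped at mid-length and held level, at (330,275). Carrying it to the nest.

```bash
python3 plan.py 545.3 -102.7 85 -0.066 8
```

```text
psi 1.204 pos [606.2  68.   89.1] n 8 | single: -0.0226 0.0005 0.0005 0.159; -0.0223 0.0041 0.0005 0.159; -0.0213 0.0076 0.0005 0.159; -0.0199 0.0109 0.0005 0.159; -0.0179 0.0139 0.0005 0.159; -0.0155 0.0165 0.0005 0.159; -0.0127 0.0188 0.0005 0.159; -0.0096 0.0205 0.0005 0.159
```

```bash
python3 -m pendant '-0.0226 0.0005 0.0005 0.159; -0.0223 0.0041 0.0005 0.159; -0.0213 0.0076 0.0005 0.159; -0.0199 0.0109 0.0005 0.159; -0.0179 0.0139 0.0005 0.159; -0.0155 0.0165 0.0005 0.159; -0.0127 0.0188 0.0005 0.159; -0.0096 0.0205 0.0005 0.159; 0 0 0 0; 0 0 0 0'
python3 plan.py 545.3 -102.7 31 -0.066 3
```

```text
time_s: 14.12
eef_pos: [545.5, -102.0, 85.2]
ee_rot: [-0.0, 0.999, -0.033, -0.0]
force: [0.7, 0.2, 0.3]
grip_width: 0.414
grip_force: 40.0
psi -0.066 pos [ 545.5 -102.    85.2] n 3 | single: -0.0000 0.0002 0.0181 0.000; -0.0000 0.0002 0.0181 0.000; -0.0000 0.0002 0.0181 0.000
```

```bash
python3 -m pendant '0 0.0002 0.0181 0; 0 0.0002 0.0181 0; 0 0.0002 0.0181 0; 0 0 0.005 0; 0 0 0 0'
python3 -m pendant '0 0 0.003 0; 0 0 0.001 0; 0 0 0 0'
python3 -m pendant '0 0 0.0015 0; 0 0 0 0'
```

```text
time_s: 14.75
eef_pos: [545.7, -102.8, 26.4]
ee_rot: [-0.0, 0.999, -0.033, -0.0]
force: [0.2, 0.3, -0.0]
grip_width: 0.414
grip_force: 40.0
time_s: 15.12
eef_pos: [545.5, -103.3, 22.4]
ee_rot: [0.0, 0.999, -0.034, 0.0]
force: [-0.1, -1.0, -0.1]
grip_width: 0.417
grip_force: 40.0
time_s: 15.38
eef_pos: [545.5, -103.2, 20.7]
ee_rot: [-0.0, 0.999, -0.034, -0.0]
force: [0.5, -0.2, -0.5]
grip_width: 0.413
grip_force: 40.0
```

```bash
python3 -m pendant '0 0 0.0008 0; 0 0 0 0'
python3 -m pendant '0 0 0 0; 0 0 0 0' 0.47
python3 -m pendant '0 0 -0.01 0; 0 0 -0.02 0; 0 0 -0.05 0; 0 0 -0.05 0; 0 0 0 0; 0 0 0 0'
python3 plan.py 407.8 187 160 -0.066
```

```text
time_s: 15.62
eef_pos: [545.5, -103.2, 19.9]
ee_rot: [-0.0, 0.999, -0.034, -0.0]
force: [-0.2, 0.6, -0.5]
grip_width: 0.41
grip_force: 40.0
time_s: 15.88
eef_pos: [545.5, -103.2, 20.0]
ee_rot: [0.0, 0.999, -0.034, 0.0]
force: [-0.2, 0.5, 0.3]
grip_width: 0.469
grip_force: 0.0
time_s: 16.62
eef_pos: [545.2, -103.1, 149.8]
ee_rot: [-0.0, 0.999, -0.034, -0.0]
force: [0.3, -0.1, 0.5]
grip_width: 0.474
grip_force: 0.0
psi -0.068 pos [ 545.2 -103.1  149.8] n 7 | single: -0.0224 -0.0400 -0.0015 -0.000; -0.0224 -0.0400 -0.0015 -0.000; -0.0224 -0.0400 -0.0015 -0.000; -0.0224 -0.0400 -0.0015 -0.000; -0.0224 -0.0400 -0.0015 -0.000; -0.0223 -0.0400 -0.0015 -0.000; -0.0223 -0.0401 -0.0015 -0.000
```

```bash
python3 -m pendant '-0.0224 -0.04 -0.0015 0; -0.0224 -0.04 -0.0015 0; -0.0224 -0.04 -0.0015 0; -0.0224 -0.04 -0.0015 0; -0.0224 -0.04 -0.0015 0; -0.0223 -0.04 -0.0015 0; -0.0223 -0.04 -0.0015 0; 0 0 0 0; 0 0 0 0' 0.85 40
python3 plan.py 407.8 187 44 -0.066 4
python3 - <<'E'
from h import *
for n in("side","top"):
    im,K,T=cam(n); R=T[:3,:3].T; p=K@(R@(np.array([408,187,60])-T[:3,3])); u,v=(p[:2]/p[2]).astype(int)
    if n=="side": cv2.imwrite("pics/s6.png",cv2.resize(im[v-60:v+40,u-65:u+65,::-1],None,fx=5,fy=5,interpolation=2))
    else:
        t=im[150:200,300:370]; c=plane(im,K,T,26,520,600,-150,-50,4)
    print([(np.round(d["at"],0),round(d["p"],2)) for d in models.boxes_of(n,"cassette")])
E
```

```text
time_s: 17.75
eef_pos: [408.2, 186.4, 159.8]
ee_rot: [0.0, 0.999, -0.034, -0.001]
force: [-0.3, 0.1, -0.3]
grip_width: 0.852
grip_force: 0.0
psi -0.068 pos [408.2 186.4 159.8] n 4 | single: -0.0001 -0.0001 0.0290 -0.001; -0.0001 -0.0001 0.0290 -0.001; -0.0001 -0.0001 0.0290 -0.001; -0.0001 -0.0001 0.0290 -0.001
[]
[(array([ 542., -104.,   27.]), 0.61)]
```

View pics/s6.png

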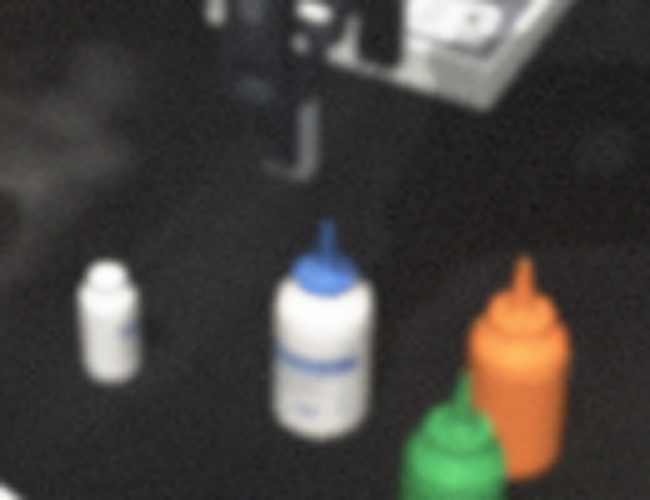

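The bottle stands below the gripper at (322,340), with clear room around it. Descend and grip.

```bash
python3 -m pendant '0 0 0.029 0; 0 0 0.029 0; 0 0 0.029 0; 0 0 0.029 0; 0 0 0 0; 0 0 0 0'
python3 -m pendant '0 0 0 0; 0 0 0 0; 0 0 0 0; 0 0 0 0; 0 0 0 0' 0 40
python3 -m pendant '0 0 -0.01 0; 0 0 -0.03 0; 0 0 -0.04 0; 0 0 -0.04 0; 0 0 0 0; 0 0 0 0'
python3 plan.py 539.2 -170.1 170 -0.066
```

```text
time_s: 18.7
eef_pos: [409.0, 186.6, 45.4]
ee_rot: [-0.0, 0.999, -0.034, 0.001]
force: [-0.4, 0.4, 0.8]
grip_width: 0.848
grip_force: 0.0
time_s: 19.32
eef_pos: [409.0, 187.0, 45.5]
ee_rot: [-0.0, 0.999, -0.034, 0.001]
force: [-1.3, 1.1, 7.0]
grip_width: 0.465
grip_force: 39.5
time_s: 20.08
eef_pos: [407.9, 186.7, 164.1]
ee_rot: [0.0, 0.999, -0.034, -0.0]
force: [0.7, 0.0, 0.2]
grip_width: 0.461
grip_force: 40.4
psi -0.068 pos [407.9 186.7 164.1] n 8 | single: 0.0194 0.0434 -0.0007 -0.000; 0.0194 0.0434 -0.0007 -0.000; 0.0194 0.0434 -0.0007 -0.000; 0.0194 0.0434 -0.0007 -0.000; 0.0194 0.0434 -0.0007 -0.000; 0.0194 0.0434 -0.0007 -0.000; 0.0193 0.0434 -0.0007 -0.000; 0.0193 0.0434 -0.0007 -0.000
```

```bash
python3 -m pendant '0.0194 0.0434 0 0; 0.0194 0.0434 0 0; 0.0194 0.0434 0 0; 0.0194 0.0434 0 0; 0.0194 0.0434 0 0; 0.0194 0.0434 0 0; 0.0193 0.0434 0 0; 0.0193 0.0434 0 0; 0 0 0 0; 0 0 0 0'
python3 plan.py 539.2 -170.1 83 -0.066 2
python3 - <<'E'
from h import *
im,K,T=cam("side"); R=T[:3,:3].T; s=ctrl.sense(); g=np.array(s["eef_pos"]); print(g)
def P(x): p=K@(R@(x-T[:3,3])); return p[:2]/p[2]
b=g-[0,0,45]   # expected bottle base centre
u,v=P(b).astype(int); o=np.array([u-50,v-55]); c=cv2.resize(im[o[1]:o[1]+95,o[0]:o[0]+100,::-1],None,fx=6,fy=6,interpolation=2)
for z,r in((1,21),(38,21)):
    pts=np.array([(P(b+[r*np.cos(a),r*np.sin(a),z])-o)*6+3 for a in np.linspace(0,6.28,40)]).astype(int); cv2.polylines(c,[pts],False,(0,0,255),1)
W=np.array([539.2,-170.1,26]); pts=np.array([(P(W+[29*np.cos(a),29*np.sin(a),0])-o)*6+3 for a in np.linspace(0,6.28,40)]).astype(int); cv2.polylines(c,[pts],False,(0,255,0),1)
cv2.imwrite("pics/s7.png",c)
E
```

```text
time_s: 21.32
eef_pos: [538.7, -169.6, 163.3]
ee_rot: [-0.001, 0.999, -0.034, -0.001]
force: [-0.4, 0.4, -0.4]
grip_width: 0.463
grip_force: 40.5
psi -0.068 pos [ 538.7 -169.6  163.3] n 2 | single: 0.0003 0.0002 0.0402 -0.001; 0.0003 0.0002 0.0402 -0.001
[ 538.8383117  -169.22077235  163.72722791]
```

View pics/s7.png

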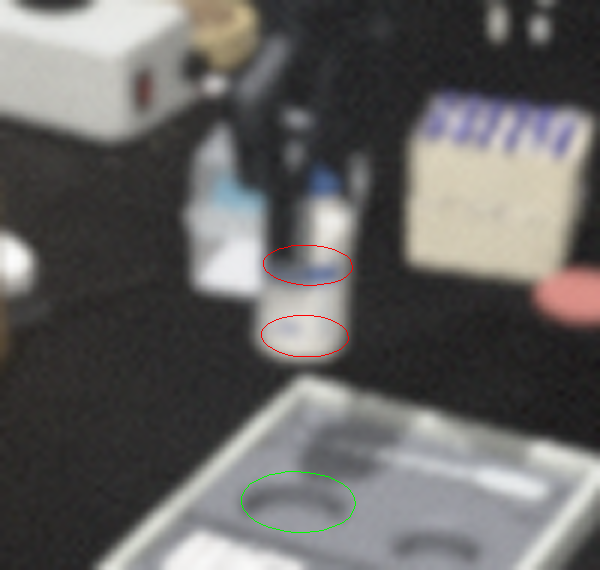

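The bottle sits at (305,320) with its outline within about 1 mm of the prediction, and the well ring matches. Lowering.

```bash
python3 -m pendant '0.0003 0.0004 0.0402 0; 0.0003 0.0004 0.0402 0; 0 0 0.012 0; 0 0 0 0; 0 0 0 0'
python3 -m pendant '0 0 0.004 0; 0 0 0.004 0; 0 0 0 0'
python3 plan.py 539.2 -170.1 54 -0.066 2
```

```text
time_s: 22.0
eef_pos: [540.6, -171.2, 73.7]
ee_rot: [0.001, 0.999, -0.034, 0.001]
force: [0.1, 0.6, -0.9]
grip_width: 0.462
grip_force: 40.5
time_s: 22.38
eef_pos: [539.7, -171.0, 63.8]
ee_rot: [-0.0, 0.999, -0.034, -0.0]
force: [0.1, 0.3, -0.4]
grip_width: 0.463
grip_force: 40.5
psi -0.068 pos [ 539.7 -171.    63.8] n 2 | single: -0.0003 -0.0004 0.0049 -0.001; -0.0003 -0.0004 0.0049 -0.001
```

```bash
python3 -m pendant '-0.0003 -0.0008 0.004 0; 0 0 0.004 0; 0 0 0.0015 0; 0 0 0 0'
python3 -m pendant '0 0 0.001 0; 0 0 0 0'
python3 -m pendant '0 0 0.001 0; 0 0 0 0'
```

```text
time_s: 22.88
eef_pos: [539.6, -170.2, 54.5]
ee_rot: [-0.0, 0.999, -0.034, -0.0]
force: [-0.1, -0.1, -1.4]
grip_width: 0.462
grip_force: 40.5
time_s: 23.12
eef_pos: [539.7, -170.3, 53.7]
ee_rot: [0.0, 0.999, -0.034, 0.0]
force: [-0.4, -0.5, -0.5]
grip_width: 0.463
grip_force: 40.5
time_s: 23.38
eef_pos: [540.1, -170.3, 53.6]
ee_rot: [0.0, 0.999, -0.034, 0.001]
force: [-1.2, 2.0, 7.5]
grip_width: 0.461
grip_force: 41.2
```

The force confirms it is on the floor of the well. Release and go to the brown bottle.

```bash
python3 -m pendant '0 0 0 0; 0 0 0 0; 0 0 0 0' 0.65
python3 -m pendant '0 0 -0.02 0; 0 0 -0.05 0; 0 0 -0.05 0; 0 0 0 0; 0 0 0 0'
python3 plan.py 477 404 150 -0.066 12
```

```text
time_s: 23.75
eef_pos: [539.6, -170.2, 52.4]
ee_rot: [-0.0, 0.999, -0.034, -0.0]
force: [-0.9, -0.6, 1.1]
grip_width: 0.649
grip_force: 0.0
time_s: 24.38
eef_pos: [539.3, -170.0, 171.8]
ee_rot: [-0.0, 0.999, -0.034, -0.001]
force: [0.2, -0.3, 0.0]
grip_width: 0.646
grip_force: 0.0
psi -0.068 pos [ 539.3 -170.   171.8] n 12 | single: -0.0084 -0.0474 0.0018 -0.000; -0.0084 -0.0474 0.0018 -0.000; -0.0084 -0.0474 0.0018 -0.000; -0.0084 -0.0474 0.0018 -0.000; -0.0084 -0.0474 0.0018 -0.000; -0.0084 -0.0474 0.0018 -0.000; -0.0084 -0.0474 0.0018 -0.000; -0.0084 -0.0474 0.0018 -0.000; -0.0084 -0.0474 0.0018 -0.000; -0.0084 -0.0474 0.0018 -0.000; -0.0083 -0.0474 0.0018 -0.000; -0.0083 -0.0474 0.0018 -0.000
```

```bash
python3 -m pendant '-0.0084 -0.0474 0 0; -0.0084 -0.0474 0 0; -0.0084 -0.0474 0 0; -0.0084 -0.0474 0 0; -0.0084 -0.0474 0 0; -0.0084 -0.0474 0 0; -0.0084 -0.0474 0 0; -0.0084 -0.0474 0 0; -0.0084 -0.0474 0 0; -0.0084 -0.0474 0.01 0' 0.72 40
python3 -m pendant '-0.0083 -0.0474 0.015 0; -0.0083 -0.0474 0.015 0; 0 0 0 0; 0 0 0 0'
python3 plan.py 477 404 24 -0.066 3
python3 - <<'E'
from h import *
im,K,T=cam("side"); R=T[:3,:3].T
def P(x): p=K@(R@(x-T[:3,3])); return p[:2]/p[2]
b=np.array([477,404,0.]); u,v=P(b).astype(int); o=np.array([u-50,v-60]); c=cv2.resize(im[o[1]:o[1]+95,o[0]:o[0]+100,::-1],None,fx=6,fy=6,interpolation=2)
for z,r in((0,17),(45,17),(66,12)):
    pts=np.array([(P(b+[r*np.cos(a),r*np.sin(a),z])-o)*6+3 for a in np.linspace(0,6.28,40)]).astype(int); cv2.polylines(c,[pts],False,(0,255,255),1)
cv2.imwrite("pics/s8.png",c)
E
```

```text
time_s: 25.62
eef_pos: [487.6, 309.9, 161.4]
ee_rot: [0.0, 0.999, -0.034, -0.001]
force: [0.6, -1.0, -0.5]
grip_width: 0.719
grip_force: 0.0
time_s: 26.12
eef_pos: [477.8, 403.5, 131.5]
ee_rot: [0.001, 0.999, -0.034, -0.001]
force: [-0.4, -0.5, 0.8]
grip_width: 0.719
grip_force: 0.0
psi -0.068 pos [477.8 403.5 131.5] n 3 | single: -0.0003 -0.0002 0.0358 -0.001; -0.0003 -0.0002 0.0358 -0.001; -0.0003 -0.0002 0.0358 -0.001
```

View pics/s8.png

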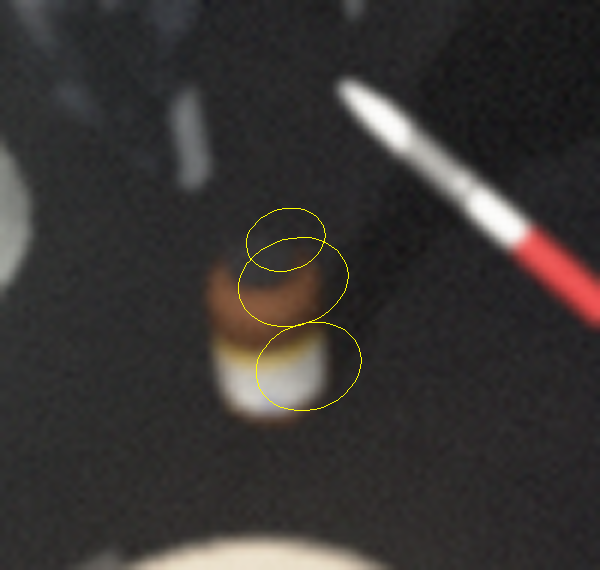

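The bottle in this side view, base (270,375), sits about 6 px from the prediction. I'll check whether the lens is distorted by comparing the pen's end, (343,88), in both cameras.

```bash
python3 - <<'E'
from h import *
im,K,T=cam("side"); R=T[:3,:3].T
def P(x): p=K@(R@(np.array(x,float)-T[:3,3])); return p[:2]/p[2]
def B(px,z):
    d=T[:3,:3]@np.linalg.inv(K)@np.array([*px,1]); c=T[:3,3]; return np.round(c+d*(z-c[2])/d[2],1)
o=P([477,404,0]).astype(int)-[50,60]
f=lambda x,y:o+np.array([x-3,y-3])/6
print("o",o,"base",B(f(270,372),0),"pen tip",B(f(343,88),5),"vs top 527,299")
s=lambda x,y:np.array([x,y])*.64
for n,px,z in(("pen tip",(278,393),5),("pen red end",(346,450),5),("eye base",(320,355),0),("purple base",(367,492),0),("nozzle tip blue",(387,318),110),("orange tip",(450,325),110),("green tip",(428,368),110),("casscorner L",(291,287),6),("cass R",(331,282),6),("nozzle base",(386,368),0),("brown base",(258,463),0)): print(n,B(s(*px),z))
t=cv2.imread("pics/top0.png")
im2,K2,T2=cam("top")
def B2(px,z):
    d=T2[:3,:3]@np.linalg.inv(K2)@np.array([*px,1]); c=T2[:3,3]; return np.round(c+d*(z-c[2])/d[2],1)
for n,px,z in(("pen tip",(283,282),5),("pen red",(263,342),5),("eyedrop top",(326,287),56),("purple top",(237,366),66),("orange tip",(341,377),90),("green",(305,376),90)): print("top",n,B2(s(*px),z))
E
```

```text
o [120 236] base [487.2 411.3   0. ] pen tip [528.9 301.1   5. ] vs top 527,299
pen tip [524.3 303.2   5. ]
pen red end [394.6 347.6   5. ]
eye base [510.5 208.8   0. ]
purple base [345.5 387.6   0. ]
nozzle tip blue [404.9 202.3 110. ]
orange tip [323.4 178.9 110. ]
green tip [321.5 264.7 110. ]
casscorner L [631.3  93.1   6. ]
cass R [576.7  51.5   6. ]
nozzle base [409.4 190.7   0. ]
brown base [487.6 408.5   0. ]
top pen tip [520.4 301.4   5. ]
top pen red [393.5 342.7   5. ]
top eyedrop top [504.5 205.1  56. ]
top purple top [344.  383.7  66. ]
top orange tip [321.5 171.5  90. ]
top green [323.8 243.   90. ]
```

```bash
python3 -m pendant '-0.02 0.05 -0.01 0; -0.02 0.05 -0.01 0; -0.01 0.05 0 0; 0 0 0 0'
python3 - <<'E'
from h import *
c=[]
for n,z in(("top",66),("top",0),("side",0)):
    im,K,T=cam(n); t=plane(im,K,T,z,427,537,350,460,3.4); 
    R=T[:3,:3].T
    cv2.circle(t,(int((460-404)*3.4),int((537-477)*3.4)),3,(255,255,0),-1); cv2.circle(t,(int((460-411)*3.4),int((537-485)*3.4)),3,(0,255,0),-1); c.append(t[:370,:,::-1])
cv2.imwrite("pics/s9.png",np.clip(cv2.resize(np.hstack(c),(798,266)).astype(int)*2,0,255).astype(np.uint8))
E
```

```text
time_s: 26.78
eef_pos: [417.5, 255.3, 153.3]
ee_rot: [0.0, 0.999, -0.036, 0.0]
force: [-0.0, 0.6, -0.7]
grip_width: 0.718
grip_force: 0.0
```

View pics/s9.png

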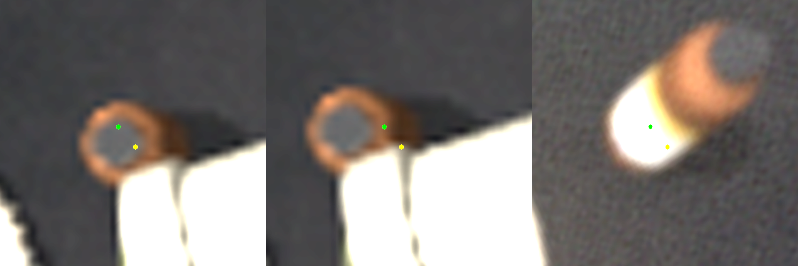

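Cap centre is at left-panel (115,142) and the base centre is near (644,131) in the side panel. That puts the bottle at about (480, 412), so the earlier estimate was biased.

```bash
python3 plan.py 480 412 125 -0.066 4
```

```text
psi -0.069 pos [418.5 258.1 153. ] n 4 | single: 0.0127 -0.0395 0.0070 -0.001; 0.0127 -0.0394 0.0070 -0.001; 0.0128 -0.0394 0.0070 -0.001; 0.0128 -0.0394 0.0070 -0.001
```

```bash
python3 -m pendant '0.0127 -0.0395 0.0070 0; 0.0127 -0.0394 0.0070 0; 0.0128 -0.0394 0.0070 0; 0.0128 -0.0394 0.0070 0; 0 0 0 0; 0 0 0 0' 0.75
python3 plan.py 480 412 25 -0.066 3
```

```text
time_s: 27.68
eef_pos: [479.3, 412.0, 124.2]
ee_rot: [0.0, 0.999, -0.034, -0.0]
force: [0.0, -0.3, -0.5]
grip_width: 0.749
grip_force: 0.0
psi -0.067 pos [479.3 412.  124.2] n 3 | single: 0.0002 -0.0000 0.0331 -0.000; 0.0002 -0.0000 0.0331 -0.000; 0.0002 -0.0000 0.0331 -0.000
```

```bash
python3 -m pendant '0.0002 0 0.033 0; 0.0002 0 0.033 0; 0.0002 0 0.03 0; 0 0 0.006 0; 0 0 0 0; 0 0 0 0'
python3 -m pendant '0 0 0 0; 0 0 0 0; 0 0 0 0; 0 0 0 0; 0 0 0 0' 0 30
python3 -m pendant '0 0 -0.01 0; 0 0 -0.03 0; 0 0 -0.05 0; 0 0 -0.05 0; 0 0 0 0; 0 0 0 0'
python3 plan.py 459.4 -164.9 160 -0.066 12
```

```text
time_s: 28.42
eef_pos: [480.8, 412.0, 24.2]
ee_rot: [-0.001, 0.999, -0.034, 0.001]
force: [0.0, -0.0, -0.2]
grip_width: 0.754
grip_force: 0.0
time_s: 29.05
eef_pos: [480.4, 411.8, 23.4]
ee_rot: [-0.0, 0.999, -0.034, 0.0]
force: [-1.6, -1.4, 5.3]
grip_width: 0.377
grip_force: 29.7
time_s: 29.8
eef_pos: [479.8, 411.5, 162.0]
ee_rot: [0.0, 0.999, -0.034, -0.001]
force: [0.6, -0.6, -0.6]
grip_width: 0.377
grip_force: 29.9
psi -0.068 pos [479.8 411.5 162. ] n 12 | single: 0.0016 0.0480 0.0002 -0.000; 0.0016 0.0480 0.0002 -0.000; 0.0016 0.0480 0.0002 -0.000; 0.0016 0.0480 0.0002 -0.000; 0.0015 0.0480 0.0002 -0.000; 0.0015 0.0480 0.0002 -0.000; 0.0015 0.0480 0.0002 -0.000; 0.0015 0.0480 0.0002 -0.000; 0.0015 0.0480 0.0002 -0.000; 0.0015 0.0480 0.0002 -0.000; 0.0015 0.0480 0.0002 -0.000; 0.0015 0.0480 0.0002 -0.000
```

```bash
python3 -m pendant '0.0016 0.048 0 0; 0.0016 0.048 0 0; 0.0016 0.048 0 0; 0.0016 0.048 0 0; 0.0015 0.048 0 0; 0.0015 0.048 0 0; 0.0015 0.048 0 0; 0.0015 0.048 0 0; 0.0015 0.048 0 0; 0.0015 0.048 0 0'
python3 -m pendant '0.0015 0.048 0 0; 0.0015 0.048 0 0; 0 0 0.03 0; 0 0 0.03 0; 0 0 0 0; 0 0 0 0'
python3 plan.py 459.4 -164.9 49 -0.066 2
python3 - <<'E'
from h import *
im,K,T=cam("side"); R=T[:3,:3].T; s=ctrl.sense(); g=np.array(s["eef_pos"]); print(g)
def P(x): p=K@(R@(x-T[:3,3])); return p[:2]/p[2]
b=g-[0,0,23.5]
u,v=P(b).astype(int); o=np.array([u-45,v-50]); c=cv2.resize(im[o[1]:o[1]+85,o[0]:o[0]+90,::-1],None,fx=6,fy=6,interpolation=2)
def ell(q,r,col):
    pts=np.array([(P(q+[r*np.cos(a),r*np.sin(a),0])-o)*6+3 for a in np.linspace(0,6.28,40)]).astype(int); cv2.polylines(c,[pts],False,col,1)
ell(b,17,(0,0,255)); ell(b+[0,0,18],17,(0,0,255)); ell(np.array([459.4,-164.9,26]),24,(0,255,0)); ell(np.array([539.2,-170.1,78]),21,(255,255,0))
cv2.imwrite("pics/s10.png",np.clip(c.astype(int)*1.5,0,255).astype(np.uint8))
E
```

```text
time_s: 31.05
eef_pos: [461.9, -69.5, 161.4]
ee_rot: [-0.0, 0.999, -0.034, -0.001]
force: [0.6, -0.5, -0.9]
grip_width: 0.38
grip_force: 30.0
time_s: 31.8
eef_pos: [459.5, -164.2, 103.2]
ee_rot: [0.0, 0.999, -0.034, 0.0]
force: [0.2, -0.5, -0.2]
grip_width: 0.374
grip_force: 30.0
psi -0.068 pos [ 459.5 -164.2  103.2] n 2 | single: -0.0000 0.0003 0.0271 -0.001; -0.0000 0.0003 0.0271 -0.001
[ 459.68009738 -164.33754921  103.49386662]
```

View pics/s10.png

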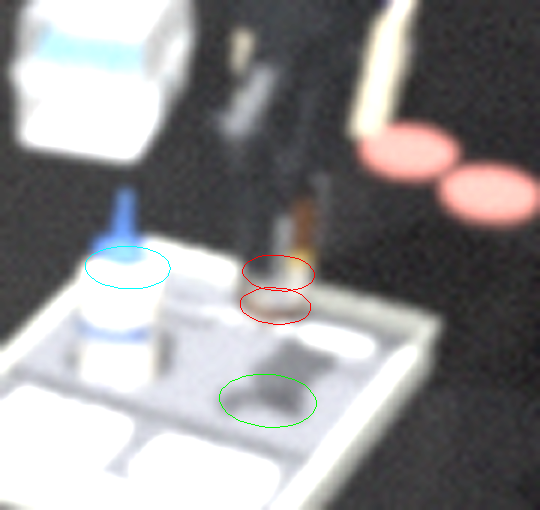

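The brown bottle's outline, base (275,305), matches the prediction, and the nozzle bottle stands upright in its well at (121,320). Lowering.

```bash
python3 -m pendant '0 0.0003 0.027 0; 0 0.0003 0.022 0; 0 0 0 0; 0 0 0 0'
python3 -m pendant '0 0 0.004 0; 0 0 0.004 0; 0 0 0 0'
python3 plan.py 459.4 -164.9 33 -0.066 2
```

```text
time_s: 32.35
eef_pos: [459.9, -165.1, 54.9]
ee_rot: [0.001, 0.999, -0.034, 0.001]
force: [0.4, 0.1, 0.3]
grip_width: 0.37
grip_force: 30.0
time_s: 32.72
eef_pos: [459.1, -164.7, 45.4]
ee_rot: [-0.0, 0.999, -0.034, -0.0]
force: [0.3, -0.7, -0.4]
grip_width: 0.374
grip_force: 30.0
psi -0.068 pos [ 459.1 -164.7   45.4] n 2 | single: 0.0002 0.0001 0.0062 -0.001; 0.0002 0.0001 0.0062 -0.001
```

```bash
python3 -m pendant '0.0003 0 0.006 0; 0 0 0.005 0; 0 0 0 0; 0 0 0 0'
python3 -m pendant '0 0 0.0015 0; 0 0 0 0'
python3 -m pendant '0 0 0.001 0; 0 0 0 0'
```

```text
time_s: 33.22
eef_pos: [459.6, -164.9, 34.6]
ee_rot: [0.0, 0.999, -0.034, 0.0]
force: [0.3, -0.3, -0.1]
grip_width: 0.373
grip_force: 30.0
time_s: 33.48
eef_pos: [459.5, -164.8, 33.1]
ee_rot: [-0.0, 0.999, -0.034, -0.0]
force: [-0.5, -0.3, -0.9]
grip_width: 0.376
grip_force: 30.0
time_s: 33.72
eef_pos: [459.5, -164.8, 32.0]
ee_rot: [-0.0, 0.999, -0.034, -0.0]
force: [-0.2, -0.5, 0.5]
grip_width: 0.376
grip_force: 30.0
```

```bash
python3 -m pendant '0 0 0.001 0; 0 0 0 0'
python3 -m pendant '0 0 0 0; 0 0 0 0; 0 0 0 0' 0.55
python3 -m pendant '0 0 -0.02 0; 0 0 -0.05 0; 0 0 -0.05 0; 0 0 -0.03 0; -0.02 -0.05 0 0; -0.02 -0.05 0 0; -0.02 -0.05 0 0; -0.02 -0.05 0 0; 0 0 0 0'
python3 - <<'E'
from h import *
im,K,T=cam("top"); a=plane(im,K,T,26,400,610,-290,-60,1.9)
R=T[:3,:3].T
im2,K2,T2=cam("side"); p=K2@(T2[:3,:3].T@(np.array([500,-160,30])-T2[:3,3])); u,v=(p[:2]/p[2]).astype(int)
b=cv2.resize(im2[v-45:v+45,u-45:u+45],(360,399),interpolation=2)
cv2.imwrite("pics/f1.png",np.hstack([a,b[:,:800-a.shape[1]]])[:,:,::-1])
E
```

```text
time_s: 33.98
eef_pos: [459.6, -164.9, 31.4]
ee_rot: [0.0, 0.999, -0.034, 0.0]
force: [-1.3, 0.4, 4.1]
grip_width: 0.372
grip_force: 30.4
time_s: 34.35
eef_pos: [459.5, -164.8, 31.0]
ee_rot: [-0.0, 0.999, -0.034, -0.0]
force: [0.8, -0.0, -1.1]
grip_width: 0.556
grip_force: 0.0
time_s: 35.48
eef_pos: [392.2, 42.5, 181.2]
ee_rot: [-0.0, 0.999, -0.032, 0.0]
force: [0.1, 0.7, -0.1]
grip_width: 0.555
grip_force: 0.0
```

View pics/f1.png

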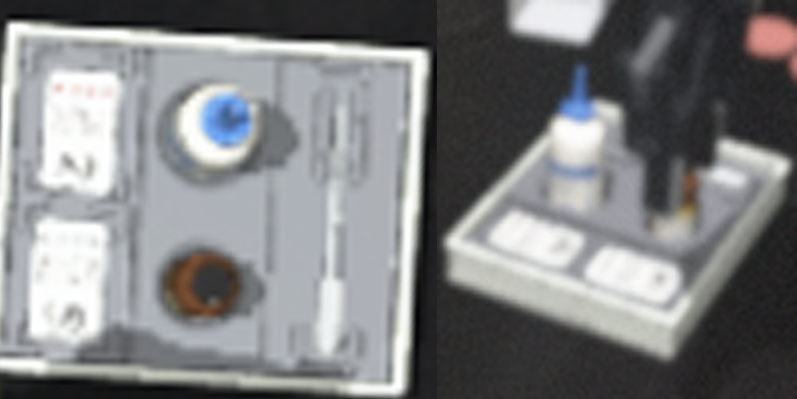

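The final view shows both cassettes seated, the nozzle bottle at (215,125) and brown bottle at (205,283) in their wells, and the dropper between its ribs from (342,95) to (328,355). The arm is clear, so I'm handing in.

```bash
python3 -c "
from rig import ctrl
print(ctrl.finish_job())"
```

```text
the job is handed in; nothing more can be done
None
```

I packed the cassette, dropper, nozzle bottle and brown bottle into their places, left the look-alikes alone, and handed the job in at about 36 s. The last pictures showed all four in place, but the hand-in returned no verdict.

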